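# Keyed shaft into a nested timing pulley

## Robot

A 6-joint arm with a two-finger parallel gripper is mounted at the origin on the work surface. World frame = base frame: x ahead of the robot, y to its left, z up, the work surface at z = 0. Lengths are in m, angles in degrees, forces in N, time in s.
With the tool pointing down it reaches from about 0.25 to 0.725 m from the base axis. Payload 4 kg.
Tool frame: the origin (TCP) lies midway between the tips of the shut fingers; the grasp point (between the pads) lies 19 mm behind it; z points along the fingers, y is the direction in which the jaws open and shut (so a half turn about z gives the same grasp; the last joint's range is limited). The gripper opens to 85 mm and grips with 20 to 120 N. Pads are 22 mm wide; open, the fingers measure 114 mm over their backs; the gripper's body (76 mm by 85 mm) begins 54 mm behind the grasp point. The pads swing forward as they close: fully open they stand 13 mm farther back than shut.
Start: joints at [63.885, 13.785, 0.286, 76.501, 0, 90], TCP at [0.22, 0.449, 0.231] pointing down, gripper open.
Joint ranges: [-155.79, 155.79], [-60.16, 107.12], [-62.33, 73.08], [-114, 123.19], [-81.49, 82.49], [-180, 180]. Speed limits (degrees/s): [159.86, 159.86, 180, 180, 180, 180].

## Interface

Orientations are given as [roll, pitch, yaw] about the fixed x, y, z axes, in that order (R = Rz(yaw) Ry(pitch) Rx(roll)).
In Python, from rig import * gives the robot as it stands.
- The arm moves only by the shell command python3 -m handwheel 'ROWS' [OPENING] [FORCE]. ROWS is JSON, a list of rows, each a list of 6 numbers: the shift along the tool's x, y, z in cm, then the turn, a rotation vector about the tool's x, y, z in rad. A call has 1 to 5 rows; each row is the pose to reach, as a shift and turn from the pose commanded when the call began, along the tool's axes at that moment; what a row does not reach only later rows make up. A row lasts 1/8 s, in which the tool goes at most 62.5 mm and 10.7 degrees, less where a joint would pass 70% of its speed; a pose out of reach is approached as far as the arm can. A call with a gripper value outside its range is refused whole. OPENING is the opening, from -1 (shut) to 1 (fully open), set as the call begins (- or left out, the last holds). The fingers move at their own pace and stop on an object; FORCE is the grip in N (left out, the last holds). Time passes only in rows, so rows that repeat a pose let the fingers close. It gives the time, the measured TCP pose, the force and the opening at its end, in the units of the state.
- read_state(): the state, without advancing time (a new reading comes with each control period).
- camera(name): name is "scene" or "top"; returns the picture (420x560x3 uint8, red, green, blue); there is no depth.
- get_calibration(name): a dict with "intrinsics" (3x3 intrinsics, pixels), "origin" and "attitude" of the camera in the world. Camera axes: x right, y down, z forward; pixel columns grow to the right and rows downward; lengths in m; the calibration is good to about 2 mm. A picture is of the moment at which its call begins. get_calibration takes no time and is no camera call.
- sign_off(): hands the job in, once; it reports no verdict.
The state is a dict: "time_s": time; "joint_positions": joint angles; "joint_velocities": joint speeds; "effort": joint torques, N m; "tcp_pos": TCP position; "orientation": TCP orientation; "force": force on the tool from outside, world axes, zero at the start; "torque": the same for the moment, N m; "finger_gap": finger opening in m.
Only numpy, scipy, OpenCV 4.12 (cv2) and the standard library are available. Lean on these libraries where they do the work, as an engineer would, in place of code of your own. Each camera call takes 0.05 s, during which the arm holds its last target.

## Task

Lower the toothed pulley, flange down, into the square pocket of the assembly nest so that it sits flat, and let go of it. Then lift the keyed shaft (the one with a flat on its top end) out of the rack, lower its keyed end into the pulley's bore, turn it until the key slips into the keyway and push it fully home, collar down on the hub, without forcing or dropping anything or disturbing the other things. Finish still gripping the shaft and pressing it down firmly, so that the grub screws can be tightened: do not let go.

Things in the scene. Friction and masses are not known exactly. Their poses are not given: they have to be found in the camera images.
- pulley: Loose aluminium timing pulley, 240 g, flange down on the bench. Square flange 60 x 60 x 10 mm; above it the toothed part with two 50 mm rims, 10 to 30 mm above the underside (grip it here); hub boss 34 mm across, 30 to 36 mm. Bore 21.5 mm; its one keyway, 7.5 mm wide, reaches 14 mm from the axis. Origin: centre of the underside; z up; x from the axis to the keyway, square to the flange's edges.
- hub_top (a point): Centre of the top face of the pulley's hub boss, on the bore's axis, 36 mm above the pulley's underside. Same axes as the pulley.
- nest: Assembly nest fixed to the bench: aluminium plate 124 x 124 x 10 mm with four black rails round a square pocket, 62.5 x 62.5 mm, open at the corners. Its floor is the plate's top, 10 mm above the bench; the rails rise 6 mm above it, the top 3 mm sloped as lead-in. Origin: centre of the plate's underside; z up; x, y square to the pocket. The pulley fits any of four ways round.
- shaft: Loose steel keyed shaft, 220 g, hanging upright in the rack by its collar. Up from the tip: 20 mm round to 30 mm, tip chamfer 2 mm, dark key 6 mm wide from 10 to 28 mm, reaching 13 mm from the axis; collar 40 mm across, 30 to 38 mm; top end 38 to 72 mm, 20 mm round with one flat 5 mm from the axis, facing as the key does. Origin: centre of the lower tip; z up; x towards key and flat.
- collar_seat (a point): Centre of the collar's underside, on the shaft's axis, 30 mm above its tip; it meets hub_top when the shaft is fully home.
- rack: Shaft rack fixed to the bench: aluminium plate 80 x 186 x 8 mm on two side legs, its top 45 mm above the bench, with two 30 mm holes 45 mm either side of its centre along y. The keyed shaft hangs in either hole, the plain shaft in the other. Origin: centre of its footprint on the bench; z up.
- idler_shaft: Loose plain shaft in the rack's other hole, to be left alone: no key, fully round top end, 87 mm long (15 mm taller than the keyed shaft), same collar. Origin: centre of its lower tip; z up.
- motor: Small stepper motor standing on the bench, shaft up, 42 x 42 mm, 73 mm tall, to be left alone. Origin: centre of its underside; z up.
- screwdriver: Black-handled screwdriver, 180 mm long, lying on the bench, to be left alone. Origin: under its middle; x points along it to the tip.
- threadlocker: Small closed bottle of 32 mm diameter and 75 mm height standing on the bench, to be left alone. Origin: centre of its underside; z up.
Not all that is in view belongs to the job. What is shaped like the pulley but purple or red is not meant.

How it is judged:
By the outcome, as a careful person would: the job done as asked, in the order asked, and still so for the second after the job is handed in, while the arm keeps its last pose, push and grip.
It also fails if it takes over 54 s, if anything falls off the work surface, if the arm or the gripper's body presses on something with over 40 N, if the wrist force passes 120 N, or if a joint passes its speed limit or range.

## Working session

There is one attempt and no reset: what is moved stays moved. The work goes in short steps, Python scripts to look and compute and a shell command to move; the robot and the scene stay as the last step left them, time stands still between calls to the robot, and variables do not carry over. Pictures are saved under pics/ and viewed, and the job is handed in when it is done.

```bash
ls; mkdir -p pics; python3 - <<'E'
from rig import *
import cv2
print(read_state())
for n in("scene","top"):
    im=camera(n); cv2.imwrite(f"pics/{n}0.png",im[:,:,::-1]); print(n,get_calibration(n))
E
```

```text
pics
{'time_s': 0.0, 'joint_positions': array([ 6.38850904e+01,  1.38315289e+01,  2.11151464e-01,  7.65004639e+01,
       -1.00275398e-03,  8.99988803e+01]), 'joint_velocities': array([-0.04020767,  0.04312741,  0.01556444,  0.04809174, -0.03669212,
        0.04065137]), 'effort': array([ 6.42206851e-05, -3.72318542e+01,  2.52407241e+01,  1.69821252e-02,
        1.80247725e-04, -8.14263537e-07]), 'tcp_pos': array([0.21980713, 0.44837474, 0.23040172]), 'orientation': array([-1.79879159e+02,  1.00039021e-03,  1.53886212e+02]), 'force': array([ 0.95017346, -0.76943417, -0.23747825]), 'torque': array([ 0.01486539,  0.05009997, -0.0034204 ]), 'finger_gap': 0.08528447593481145}
scene {'intrinsics': array([[394.14037612,   0.        , 276.74132791],
       [  0.        , 394.14037612, 211.15229507],
       [  0.        ,   0.        ,   1.        ]]), 'origin': array([ 1.41979337, -0.02313342,  0.61094976]), 'attitude': array([-122.52410805,    1.17958139,   86.98371804])}
top {'intrinsics': array([[461.01552657,   0.        , 282.46876034],
       [  0.        , 461.01552657, 211.24113341],
       [  0.        ,   0.        ,   1.        ]]), 'origin': array([0.40148988, 0.00816   , 1.02112584]), 'attitude': array([-1.70403967e+02, -6.51863377e-02, -8.97554304e+01])}
```

View pics/scene0.png

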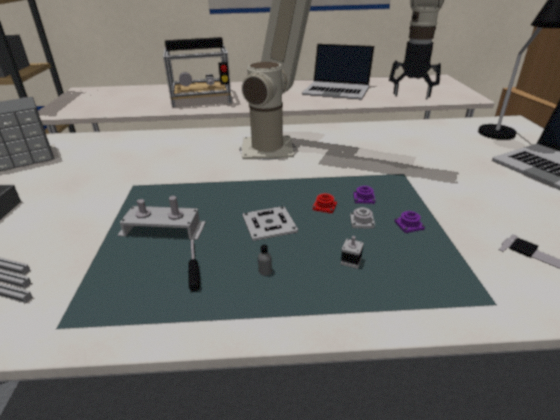

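View pics/top0.png

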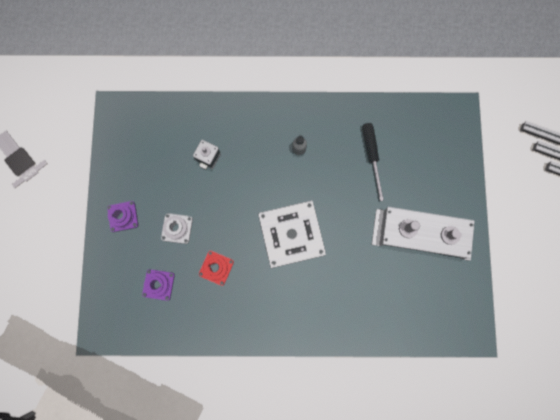

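```bash
cat > h.py <<'E'
import numpy as np, cv2
from scipy.spatial.transform import Rotation as R
from rig import *
def ray(n,uv):
    c=get_calibration(n); K=np.array(c["intrinsics"]); M=R.from_euler('xyz',c["attitude"],degrees=True).as_matrix()
    d=M@np.linalg.inv(K)@np.array([uv[0],uv[1],1.]); return np.array(c["origin"]),d
def onz(n,uv,z):
    o,d=ray(n,uv); return o+d*(z-o[2])/d[2]
def proj(n,p):
    c=get_calibration(n); M=R.from_euler('xyz',c["attitude"],degrees=True).as_matrix()
    q=np.array(c["intrinsics"])@(M.T@(np.array(p)-c["origin"])); return q[:2]/q[2]
def two(uva,uvb):
    o1,d1=ray("scene",uva);o2,d2=ray("top",uvb)
    s=np.linalg.lstsq(np.c_[d1,-d2],o2-o1,rcond=None)[0]
    a=o1+d1*s[0];b=o2+d2*s[1];return (a+b)/2,np.linalg.norm(a-b)
def shot(n,f): im=camera(n)[:,:,::-1].copy(); cv2.imwrite(f"pics/{f}.png",im); return im
def crop(im,x,y,w,h,s,f): cv2.imwrite(f"pics/{f}.png",cv2.resize(im[y:y+h,x:x+w],None,fx=s,fy=s,interpolation=cv2.INTER_CUBIC))
E
python3 - <<'E'
from h import *
t=cv2.imread("pics/top0.png");s=cv2.imread("pics/scene0.png")
a=cv2.resize(t[205:255,150:205],(440,400),interpolation=cv2.INTER_CUBIC)
b=cv2.resize(s[195:235,340:385],(360,320),interpolation=cv2.INTER_CUBIC)
c=cv2.resize(t[195:270,370:485],(460*1,300),interpolation=cv2.INTER_CUBIC)
cv2.imwrite("pics/cp.png",a);cv2.imwrite("pics/cps.png",b)
crop(t,370,195,115,75,6.9,"crack");crop(s,110,185,100,60,7,"cracks");crop(t,250,195,85,80,7,"cnest")
E
```

```text
(no output)
```

View pics/cp.png

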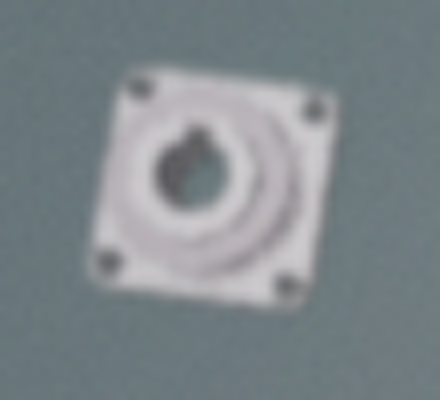

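View pics/crack.png

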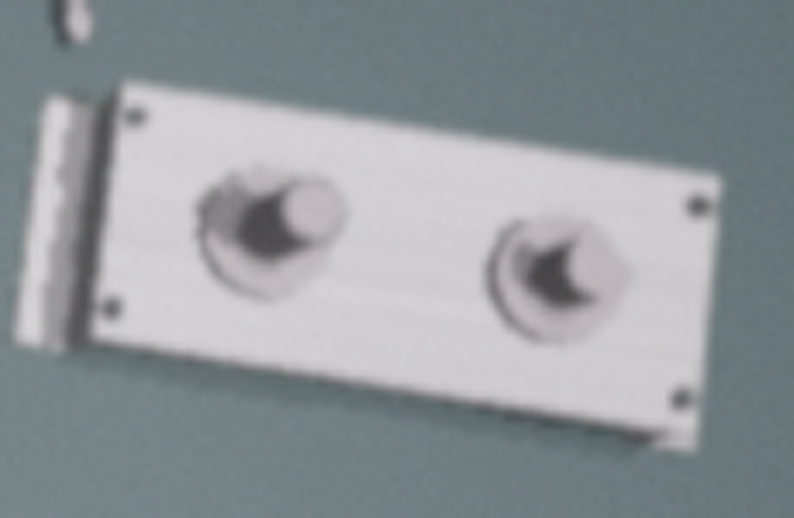

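View pics/cracks.png

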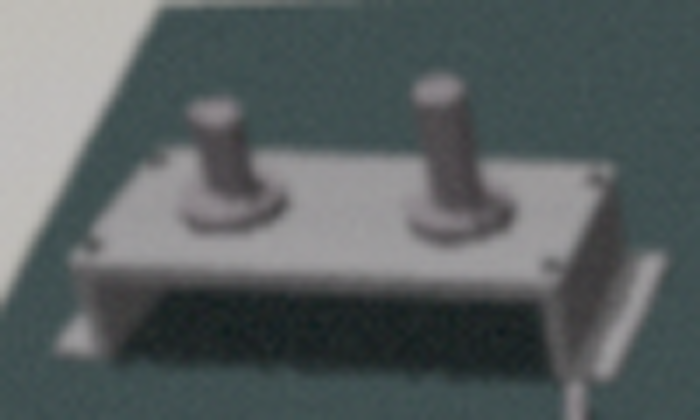

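View pics/cnest.png

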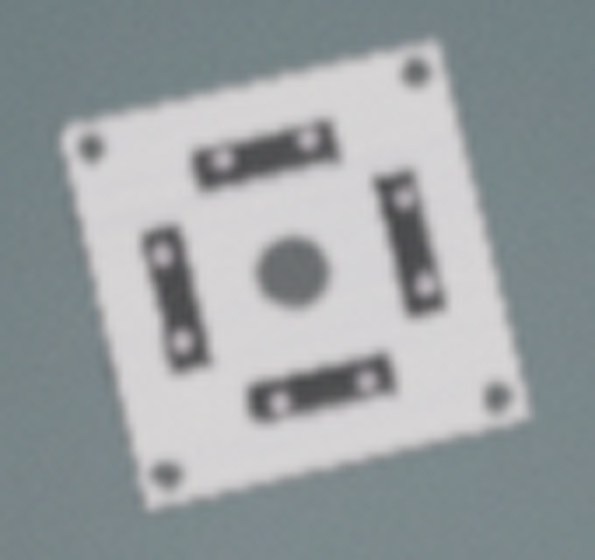

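```bash
python3 - <<'E'
from h import *
t=cv2.imread("pics/top0.png");g=cv2.cvtColor(t,cv2.COLOR_BGR2GRAY)
hsv=cv2.cvtColor(t,cv2.COLOR_BGR2HSV)
for name,(x,y,w,h),z in(("pulley",(155,207,45,42),.01),("nest",(252,195,83,80),.01),("rack",(381,200,100,65),.045)):
    sub=t[y:y+h,x:x+w]
    # bright (not bluish-green) mask
    m=((sub[:,:,2].astype(int)>150)).astype(np.uint8)
    n,l,st,c=cv2.connectedComponentsWithStats(m); k=1+np.argmax(st[1:,4]); m=(l==k).astype(np.uint8)
    cn=max(cv2.findContours(m,cv2.RETR_EXTERNAL,cv2.CHAIN_APPROX_NONE)[0],key=cv2.contourArea)
    P=np.array([onz("top",p[0]+[x,y],z)[:2] for p in cn])
    r=cv2.minAreaRect((P*1000).astype(np.float32)); print(name,r)
    rr=cv2.minAreaRect(cn);print(cv2.boxPoints(rr).round(1)+[x,y])
    # dark spots
    gg=cv2.resize(g[y:y+h,x:x+w],None,fx=4,fy=4,interpolation=cv2.INTER_CUBIC)
    hull=np.zeros_like(m);cv2.fillPoly(hull,[cv2.convexHull(cn)],1);hull=cv2.resize(cv2.erode(hull,np.ones((3,3))),None,fx=4,fy=4,interpolation=cv2.INTER_NEAREST)
    d=((gg<125)&(hull>0)).astype(np.uint8)
    n,l,st,c=cv2.connectedComponentsWithStats(d)
    for i in range(1,n):
        if st[i,4]>20:
            uv=(c[i]+.5)/4-.5+[x,y]; print(st[i,4],uv.round(1),onz("top",uv,z)[:2].round(4))
E
```

```text
pulley ((534.0735473632812, 242.5005340576172), (60.82200622558594, 61.31888198852539), 83.07003784179688)
[[160.4000001  239.40000153]
 [165.         211.80000019]
 [191.90000153 216.30000019]
 [187.40000153 243.90000153]]
34 [188.9 218.4] [0.5554 0.2153]
839 [173.3 225.8] [0.5386 0.2492]
nest ((523.1209106445312, -12.371940612792969), (125.66271209716797, 125.98351287841797), 13.562764167785645)
[[257.19999981 212.5       ]
 [313.09999847 199.5       ]
 [326.         254.70000076]
 [270.10000038 267.69999695]]
58 [309.  204.8] [ 0.5872 -0.0513]
1229 [287.3 217.1] [ 0.5594 -0.003 ]
49 [262.5 215.7] [0.5623 0.052 ]
1220 [307.8 229.3] [ 0.5323 -0.0484]
1209 [274.9 237.1] [0.5145 0.0241]
880 [291.4 233.3] [ 0.5231 -0.0121]
1218 [295.2 249.8] [ 0.4868 -0.0206]
48 [320.5 251.2] [ 0.4839 -0.076 ]
54 [273.3 262.3] [0.4592 0.0273]
rack ((522.0479125976562, -303.62847900390625), (187.14512634277344, 85.88018798828125), 80.68995666503906)
[[381.40000001 245.29999924]
 [387.80000019 206.        ]
 [476.30000305 220.29999924]
 [469.90000153 259.59999847]]
1068 [407.9 227.7] [ 0.5322 -0.2602]
52 [470.8 224.4] [ 0.5398 -0.3951]
21 [399.5 225.2] [ 0.5374 -0.2424]
836 [449.5 234.8] [ 0.5171 -0.3483]
27 [385.6 239.3] [ 0.5071 -0.2118]
41 [468.3 252.4] [ 0.4799 -0.3859]
24 [439.  253.3] [ 0.4778 -0.3239]
31 [445.1 254.2] [ 0.4759 -0.3367]
152 [456.2 256.2] [ 0.4718 -0.3597]
```

```bash
python3 - <<'E'
from h import *
def q(cs,off,s,z):
    P=np.array([onz("top",(np.array(c)+.5)/s-.5+off,z)[:2] for c in cs])
    print(P.mean(0).round(4)); 
    for i in range(4):
        d=P[(i+1)%4]-P[i]; print(np.linalg.norm(d).round(4),np.degrees(np.arctan2(d[1],d[0])).round(1))
q([(141,88),(315,110),(287,286),(108,262)],[150,205],8,.01)
q([(135,117),(699,206),(682,399),(110,308)],[370,195],6.9,.045)
# bore at hub z=.036
for c in((192,175),(200,133)): print(onz("top",(np.array(c)+.5)/8-.5+[150,205],.036).round(4))
# shafts: top discs
print("idler top",onz("top",(np.array((313,206))+.5)/6.9-.5+[370,195],.045+.008+.049).round(4), two((110+438/7,185+88/7),(370+313/6.9,195+206/6.9)))
print("key top",onz("top",(np.array((600,265))+.5)/6.9-.5+[370,195],.045+.008+.034).round(4), two((110+215/7,185+105/7),(370+600/6.9,195+265/6.9)))
# collar tops fit
print("collar",[onz("top",(np.array(c)+.5)/6.9-.5+[370,195],.053).round(4) for c in((274,230),(560,278))])
E
```

```text
[0.5342 0.2426]
0.0489 -97.0
0.0493 173.2
0.0499 82.6
0.049 -8.0
[ 0.5234 -0.3036]
0.176 -98.9
0.0605 171.4
0.1767 81.1
0.0605 -9.3
[0.5338 0.2423 0.036 ]
[0.5452 0.2406 0.036 ]
idler top [ 0.5312 -0.259   0.102 ] (array([ 0.53028991, -0.25807887,  0.10006393]), np.float64(0.004407560649857254))
key top [ 0.516  -0.3474  0.087 ] (array([ 0.51468566, -0.34552341,  0.08812465]), np.float64(0.004331116221139654))
collar [array([ 0.5306, -0.2609,  0.053 ]), array([ 0.5162, -0.3479,  0.053 ])]
```

Candidates, in top-view pixels:
- purple flanges at (123,216) and (158,284)
- red flange at (216,267)
- silver pulley at (177,228)

I take the silver one. The crop confirms it: square flange, with the keyway at the bore pointing towards +x. For the shafts, the right one at (452,234) is shorter and looks cut on its left, so it is the keyed shaft. The one at (410,227) is the idler. Next I check where the flat faces.

```bash
python3 - <<'E'
from h import *
t=cv2.imread("pics/top0.png");s=cv2.imread("pics/scene0.png")
x0,y0=440,222
c=cv2.resize(t[y0:y0+26,x0:x0+26],None,fx=15,fy=15,interpolation=cv2.INTER_CUBIC)
x1,y1=400,214
c2=cv2.resize(t[y1:y1+26,x1:x1+26],None,fx=15,fy=15,interpolation=cv2.INTER_CUBIC)
def circ(c,off,p,r,col):
    pts=np.array([(proj("top",[p[0]+r*np.cos(a),p[1]+r*np.sin(a),p[2]])-off+.5)*15-.5 for a in np.linspace(0,6.28,40)])
    cv2.polylines(c,[pts.astype(np.int32)],True,col,1)
circ(c,[x0,y0],(.5162,-.348,.087),.01,(0,0,255))
circ(c,[x0,y0],(.5162,-.348,.053),.02,(0,255,0))
circ(c2,[x1,y1],(.5306,-.26,.102),.01,(0,0,255))
circ(c2,[x1,y1],(.5306,-.26,.053),.02,(0,255,0))
cv2.imwrite("pics/flat.png",np.hstack([c2,c]))
E
```

```text
(no output)
```

View pics/flat.png

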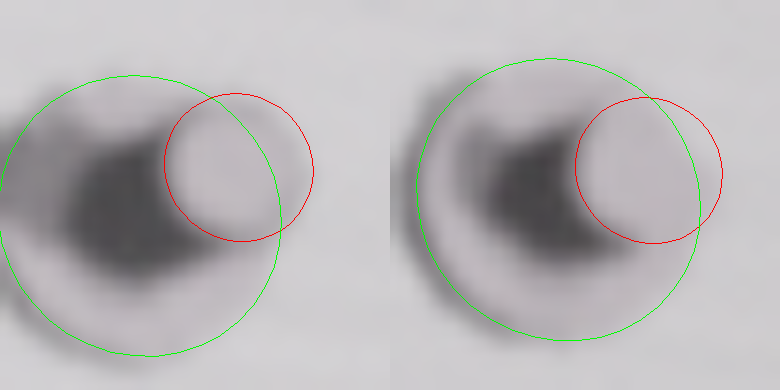

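```bash
python3 - <<'E'
from h import *
for i in range(6): 
    a=camera("scene").astype(float);b=camera("top").astype(float)
    if i==0:S=a;T=b
    else:S+=a;T+=b
S/=6;T/=6
np.save("S.npy",S);np.save("T.npy",T)
def enh(im,x,y,w,h,s,lo,hi): 
    g=im[y:y+h,x:x+w].mean(2); g=np.clip((g-lo)/(hi-lo),0,1)*255
    return cv2.resize(g.astype(np.uint8),None,fx=s,fy=s,interpolation=cv2.INTER_CUBIC)
g=T[222:250,438:468].mean(2);print(np.percentile(g,[1,20,50,80,99]))
g=S[195:220,130:185].mean(2);print(np.percentile(g,[1,20,50,80,99]))
cv2.imwrite("pics/e1.png",np.hstack([enh(T,398,212,28,28,14,150,215),enh(T,440,220,28,28,14,150,215)]))
cv2.imwrite("pics/e2.png",np.hstack([enh(S,130,192,26,30,15,70,190),enh(S,162,190,26,30,15,70,190)]))
E
```

```text
[ 73.33333333 175.86666667 203.44444444 205.44444444 208.31166667]
[ 66.23444444  75.05555556  90.83333333 149.88888889 156.79222222]
```

View pics/e1.png

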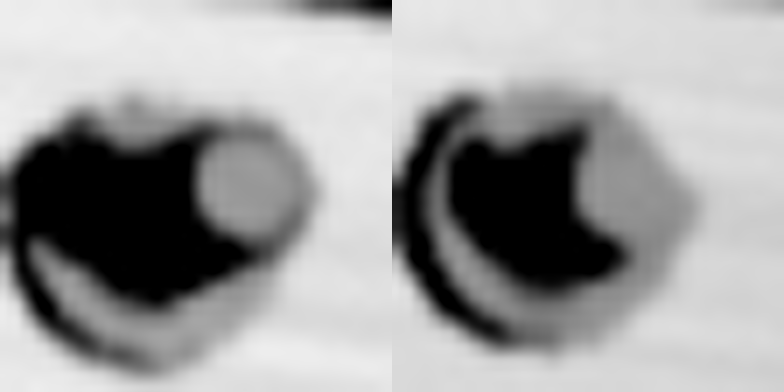

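View pics/e2.png

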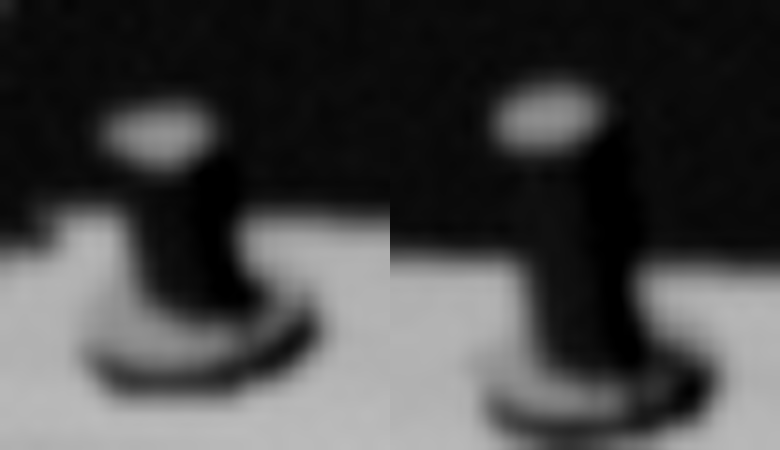

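```bash
cat > rect.py <<'E'
from h import *
def rectify(im,n,p,half=.025,N=390,lo=60,hi=215):
    # world plane patch; up=+x, left=+y
    v,u=np.mgrid[0:N,0:N]; X=p[0]+half-(v+.5)/N*2*half; Y=p[1]+half-(u+.5)/N*2*half
    c=get_calibration(n); M=R.from_euler('xyz',c["attitude"],degrees=True).as_matrix()
    P=np.stack([X,Y,np.full_like(X,p[2])],-1)-c["origin"]; q=P@M@np.array(c["intrinsics"]).T
    g=cv2.remap(im.mean(2).astype(np.float32),(q[...,0]/q[...,2]).astype(np.float32),(q[...,1]/q[...,2]).astype(np.float32),cv2.INTER_CUBIC)
    o=(np.clip((g-lo)/(hi-lo),0,1)*255).astype(np.uint8); cv2.circle(o,(N//2,N//2),int(.01/half*N/2),255,1);return o
E
python3 - <<'E'
from rect import *
S=np.load("S.npy");T=np.load("T.npy")
k=(.5162,-.348,.087);i=(.5306,-.26,.102)
cv2.imwrite("pics/r1.png",np.hstack([rectify(T,"top",i,lo=160),rectify(T,"top",k,lo=160)]))
cv2.imwrite("pics/r2.png",np.hstack([rectify(S,"scene",i,hi=180),rectify(S,"scene",k,hi=180)]))
E
```

```text
(no output)
```

View pics/r1.png

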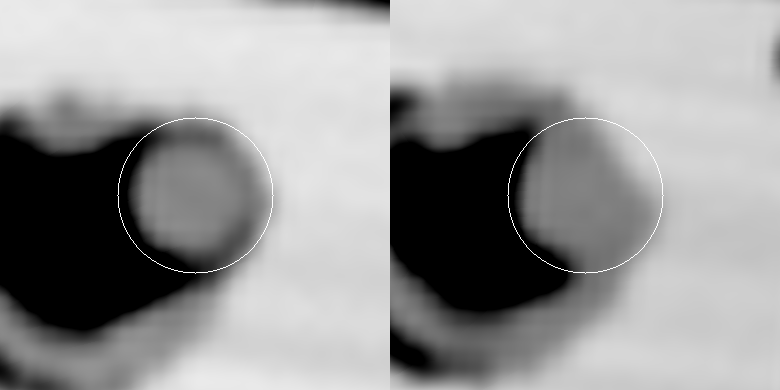

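View pics/r2.png

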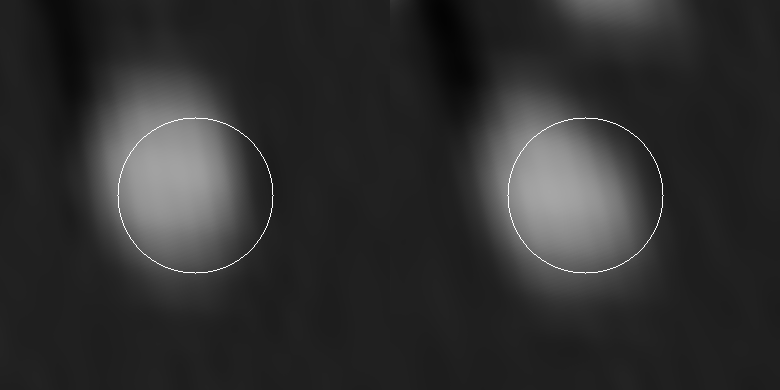

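Both rectified views show the chord cut off towards (+x,−y), so the flat faces about −45°. Now the pulley.

```bash
cat > go.py <<'E'
import sys
from h import *
# target x y z(m) yaw(deg) -> row from measured pose; tool kept vertical
def main(a):
    s=read_state(); p=np.array(s["tcp_pos"]); M=R.from_euler('xyz',s["orientation"],degrees=True)
    d=M.inv().apply(np.array(a[:3])-p)*100
    T=R.from_euler('xyz',[180,0,a[3]],degrees=True)
    rv=(M.inv()*T).as_rotvec()
    print("row",d.round(2),rv.round(3),"| at",p.round(4),s["orientation"].round(2),"t",round(s["time_s"],2),"F",s["force"].round(1),"gap",round(s["finger_gap"],4),"j",s["joint_positions"].round(0))
main([float(v) for v in sys.argv[1:5]])
E
python3 go.py .534 .2425 .11 172.8; tail -5 h.py >/dev/null; python3 -c "
from h import *
print(read_state()['force'])"
```

```text
row [-37.28  -4.72  12.13] [ 0.   -0.   -0.33] | at [0.2201 0.449  0.2313] [180.    -0.   153.88] t 0.7 F [ 0.7  0.6 -0. ] gap 0.0855 j [64. 14.  0. 77.  0. 90.]
[ 0.7128826   0.58406824 -0.01677463]
```

```bash
python3 -m handwheel '[[-37.3,-4.7,12.1,0,0,-0.33],[-37.3,-4.7,12.1,0,0,-0.33],[-37.3,-4.7,12.1,0,0,-0.33],[-37.3,-4.7,12.1,0,0,-0.33],[-37.3,-4.7,12.1,0,0,-0.33]]' 1 30; python3 go.py .534 .2425 .11 172.8
```

```text
time_s: 1.32
tcp_pos: [0.4641, 0.2888, 0.1376]
orientation: [180.0, 0.0, 172.8]
force: [-0.1, 0.7, -0.1]
finger_gap: 0.0853
row [-7.51 -3.72  2.76] [ 0.001  0.001 -0.   ] | at [0.4641 0.2888 0.1376] [1.7996e+02 3.0000e-02 1.7280e+02] t 1.32 F [-0.1  0.7 -0.1] gap 0.0853 j [32. 22. -2. 65.  0. 39.]
```

```bash
python3 -m handwheel '[[-7.5,-3.7,2.8,0,0,0],[-7.5,-3.7,2.8,0,0,0],[-7.5,-3.7,2.8,0,0,0],[-7.5,-3.7,2.8,0,0,0]]'; python3 go.py .534 .2425 .06 172.8; python3 - <<'E'
from h import *
t=shot("top","t1");s=shot("scene","s1")
a=cv2.resize(t[180:270,120:240],None,fx=4,fy=4);b=cv2.resize(s[150:240,300:395],None,fx=4,fy=4)
cv2.imwrite("pics/c1.png",a);cv2.imwrite("pics/c1s.png",b)
E
```

```text
time_s: 1.82
tcp_pos: [0.5315, 0.2446, 0.1104]
orientation: [180.0, -0.0, 172.9]
force: [-0.9, 0.7, -0.2]
finger_gap: 0.0853
row [-0.28 -0.18  5.04] [ 0.    -0.     0.001] | at [0.5315 0.2446 0.1104] [ 1.7998e+02 -3.0000e-02  1.7285e+02] t 1.82 F [-0.9  0.7 -0.2] gap 0.0853 j [25. 28.  2. 64.  0. 32.]
```

View pics/c1s.png

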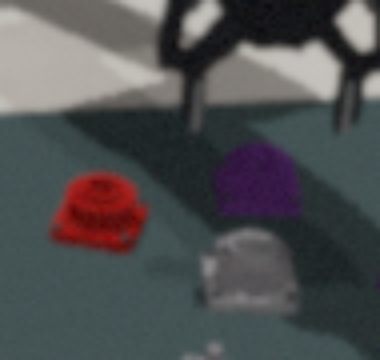

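View pics/c1.png

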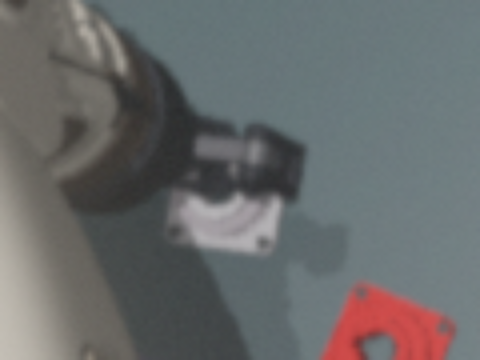

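```bash
python3 -m handwheel '[[-0.25,-0.15,5,0,0,0],[-0.25,-0.15,9.9,0,0,0],[-0.25,-0.15,9.9,0,0,0],[-0.25,-0.15,9.9,0,0,0]]'; python3 go.py .534 .2425 .011 172.8
```

```text
time_s: 2.42
tcp_pos: [0.5353, 0.2432, 0.013]
orientation: [179.9, 0.1, 172.9]
force: [0.4, 0.0, 0.6]
finger_gap: 0.0853
row [ 0.12 -0.09  0.2 ] [0.001 0.002 0.001] | at [0.5353 0.2432 0.013 ] [1.7992e+02 1.2000e-01 1.7286e+02] t 2.42 F [0.4 0.  0.6] gap 0.0853 j [24. 34. -4. 52.  0. 32.]
```

```bash
python3 -m handwheel '[[0,0,0.1,0,0,0],[0,0,0.1,0,0,0],[0,0,0.1,0,0,0],[0,0,0.1,0,0,0],[0,0,0.1,0,0,0]]' -1 40; python3 go.py .534 .2425 .011 172.8
```

```text
time_s: 3.05
tcp_pos: [0.5359, 0.2427, 0.0122]
orientation: [179.9, 0.2, 172.8]
force: [-0.8, 0.1, 5.7]
finger_gap: 0.0487
row [ 0.19 -0.05  0.12] [ 0.002  0.003 -0.   ] | at [0.5359 0.2427 0.0122] [1.7987e+02 1.7000e-01 1.7279e+02] t 3.05 F [-0.8  0.1  5.7] gap 0.0487 j [24. 34. -4. 52.  0. 32.]
```

```bash
python3 -m handwheel '[[0,0,0,0,0,0],[0,0,-1,0,0,0],[0,0,-4,0,0,0],[0,0,-7,0,0,0],[0,0,-7,0,0,0]]'; python3 go.py .5231 -.0122 .082 193.5; python3 - <<'E'
from h import *
t=shot("top","t2");s=shot("scene","s2")
cv2.imwrite("pics/c2.png",cv2.resize(t[180:270,120:240],None,fx=4,fy=4));cv2.imwrite("pics/c2s.png",cv2.resize(s[130:240,300:420],None,fx=5,fy=5,interpolation=cv2.INTER_CUBIC))
E
```

```text
time_s: 3.68
tcp_pos: [0.5366, 0.2428, 0.0829]
orientation: [179.8, 0.3, 172.8]
force: [0.1, 0.2, -3.0]
finger_gap: 0.0488
row [-1.860e+00 -2.547e+01  2.000e-02] [ 0.002  0.006 -0.362] | at [0.5366 0.2428 0.0829] [179.82   0.3  172.78] t 3.67 F [ 0.1  0.2 -3. ] gap 0.0488 j [24. 29.  0. 61. -0. 32.]
```

View pics/c2s.png

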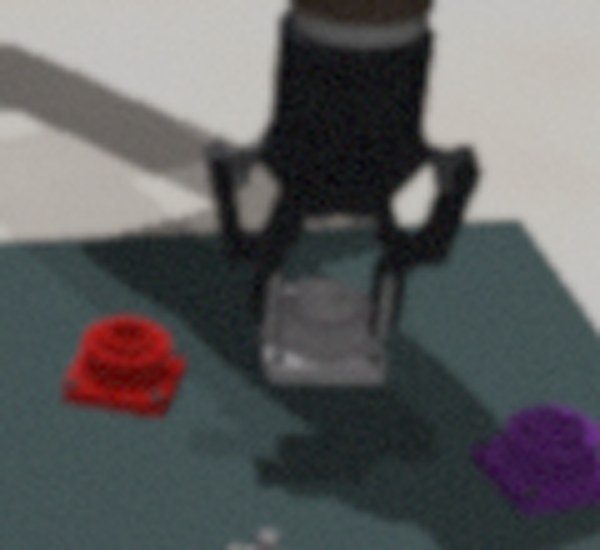

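View pics/c2.png

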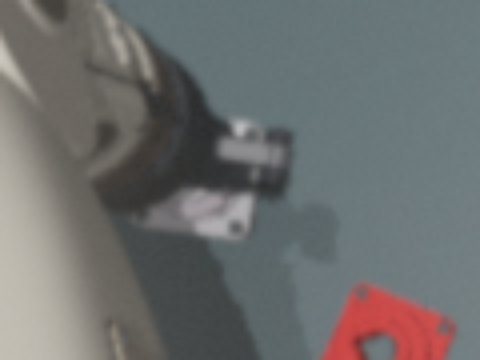

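```bash
python3 -m handwheel '[[-1.8,-25.5,0,0.002,0.005,-0.361],[-1.8,-25.5,0,0.002,0.005,-0.361],[-1.8,-25.5,0,0.002,0.005,-0.361],[-1.8,-25.5,0,0.002,0.005,-0.361],[-1.8,-25.5,0,0.002,0.005,-0.361]]';python3 -m handwheel '[[0,0,0,0,0,0],[0,0,0,0,0,0]]'; python3 go.py .5248 -.0116 .045 193.5
```

```text
time_s: 4.4
tcp_pos: [0.5182, -0.017, 0.0781]
orientation: [-180.0, -0.5, -166.9]
force: [-0.3, 0.0, -2.4]
finger_gap: 0.0488
time_s: 4.65
tcp_pos: [0.52, -0.012, 0.0793]
orientation: [-180.0, -0.4, -166.4]
force: [-0.3, 0.0, -2.5]
finger_gap: 0.0483
row [-0.49 -0.07  3.42] [-0.    -0.006  0.001] | at [ 0.52   -0.012   0.0793] [-179.99   -0.37 -166.43] t 4.65 F [-0.3  0.  -2.5] gap 0.0483 j [ -1.  23. -11.  57.  -0. -15.]
```

```bash
python3 -m handwheel '[[-0.5,0,3.4,0,-0.006,0],[-0.5,0,3.4,0,-0.006,0],[-0.5,0,3.4,0,-0.006,0],[-0.5,0,3.4,0,-0.006,0]]'; python3 go.py .5248 -.0116 .0222 193.5; python3 - <<'E'
from h import *
t=shot("top","t3");s=shot("scene","s3")
cv2.imwrite("pics/c3.png",cv2.resize(t[185:285,240:350],None,fx=5,fy=5,interpolation=cv2.INTER_CUBIC));cv2.imwrite("pics/c3s.png",cv2.resize(s[150:245,220:320],None,fx=6,fy=6,interpolation=cv2.INTER_CUBIC))
E
```

```text
time_s: 5.15
tcp_pos: [0.526, -0.0117, 0.0471]
orientation: [-179.9, 0.2, -166.5]
force: [1.0, -0.3, -3.0]
finger_gap: 0.0488
row [0.13 0.04 2.49] [-0.002  0.003  0.   ] | at [ 0.526  -0.0117  0.0471] [-1.7991e+02  1.6000e-01 -1.6647e+02] t 5.15 F [ 1.  -0.3 -3. ] gap 0.0488 j [ -1.  25. -13.  52.  -0. -15.]
```

View pics/c3s.png

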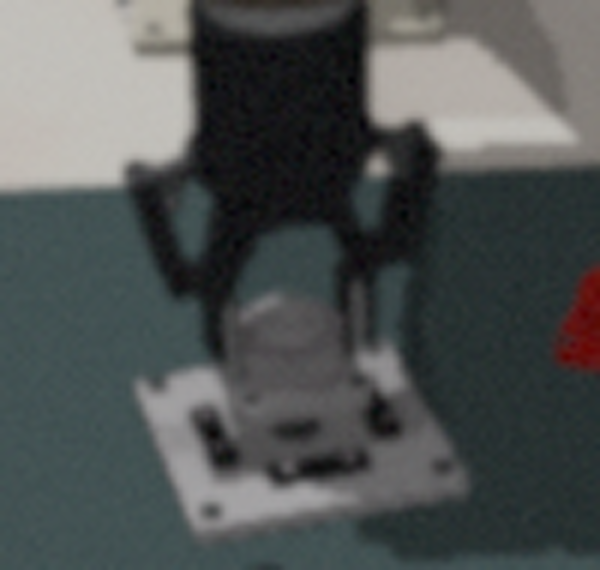

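View pics/c3.png

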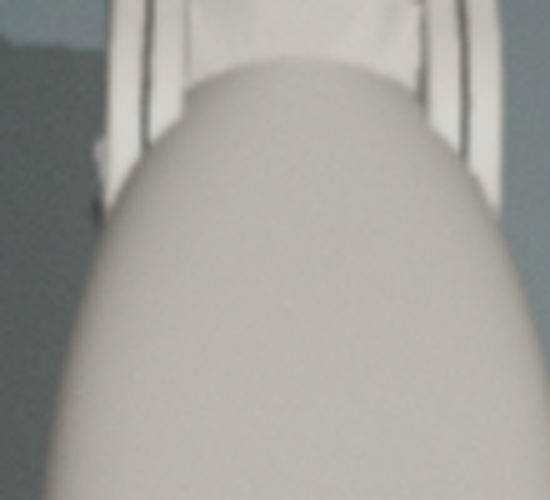

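```bash
python3 -m handwheel '[[0.05,0.02,1.8,0,0.002,0],[0.05,0.02,1.8,0,0.002,0],[0.05,0.02,1.8,0,0.002,0]]'; python3 go.py .5248 -.0116 .0222 193.5;  python3 -m handwheel '[[0,0,0.2,0,0,0],[0,0,0.35,0,0,0],[0,0,0.35,0,0,0]]'; python3 go.py .5248 -.0116 .0222 193.5; python3 - <<'E'
from h import *
s=shot("scene","s4")
cv2.imwrite("pics/c4s.png",cv2.resize(s[190:245,235:305],None,fx=10,fy=10,interpolation=cv2.INTER_CUBIC))
E
```

```text
time_s: 5.62
tcp_pos: [0.5249, -0.0122, 0.0286]
orientation: [-179.9, -0.0, -166.5]
force: [0.2, 0.8, -2.2]
finger_gap: 0.0484
row [-0.    0.06  0.64] [-0.001 -0.001 -0.001] | at [ 0.5249 -0.0122  0.0286] [-1.7993e+02 -3.0000e-02 -1.6653e+02] t 5.62 F [ 0.2  0.8 -2.2] gap 0.0484 j [ -1.  27. -14.  50.  -0. -15.]
time_s: 6.0
tcp_pos: [0.5251, -0.0117, 0.025]
orientation: [-180.0, 0.0, -166.5]
force: [0.1, 1.4, 0.8]
finger_gap: 0.0488
row [0.03 0.02 0.28] [-0.001  0.    -0.   ] | at [ 0.5251 -0.0117  0.025 ] [-1.7997e+02  1.0000e-02 -1.6651e+02] t 6.0 F [0.1 1.4 0.8] gap 0.0488 j [ -1.  27. -14.  49.  -0. -15.]
```

View pics/c4s.png

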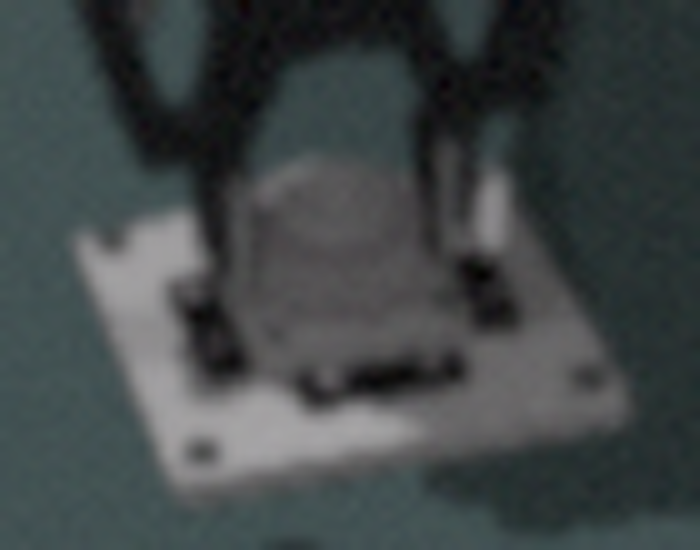

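```bash
python3 -m handwheel '[[0.0,0.05,0.1,0,0,0],[0.0,0.05,0.2,0,0,0],[0,0.05,0.3,0,0,0],[0,0.05,0.3,0,0,0]]'; python3 go.py .5248 -.0116 .0222 193.5
```

```text
time_s: 6.55
tcp_pos: [0.5241, -0.0117, 0.0222]
orientation: [-180.0, -0.1, -166.5]
force: [-2.9, 0.7, 5.8]
finger_gap: 0.0486
row [-0.07 -0.01 -0.  ] [-0.001 -0.002 -0.001] | at [ 0.5241 -0.0117  0.0222] [-1.7996e+02 -9.0000e-02 -1.6653e+02] t 6.55 F [-2.9  0.7  5.8] gap 0.0486 j [ -1.  27. -14.  49.  -0. -15.]
```

```bash
python3 -m handwheel '[[0.05,0,0.1,0,0,0],[0.05,0,0.15,0,0,0],[0.05,0,0.15,0,0,0]]'; python3 go.py .5248 -.0116 .0222 193.5;python3 - <<'E'
from h import *
s=shot("scene","s5")
cv2.imwrite("pics/c5s.png",cv2.resize(s[190:245,235:305],None,fx=10,fy=10,interpolation=cv2.INTER_CUBIC))
E
```

```text
time_s: 6.92
tcp_pos: [0.5241, -0.0117, 0.0221]
orientation: [-180.0, 0.0, -166.5]
force: [-5.5, 0.8, 15.4]
finger_gap: 0.0486
row [-0.07 -0.01 -0.01] [-0.001  0.    -0.001] | at [ 0.5241 -0.0117  0.0221] [-179.95    0.   -166.53] t 6.92 F [-5.5  0.8 15.4] gap 0.0486 j [ -1.  27. -14.  49.  -0. -15.]
```

View pics/c5s.png

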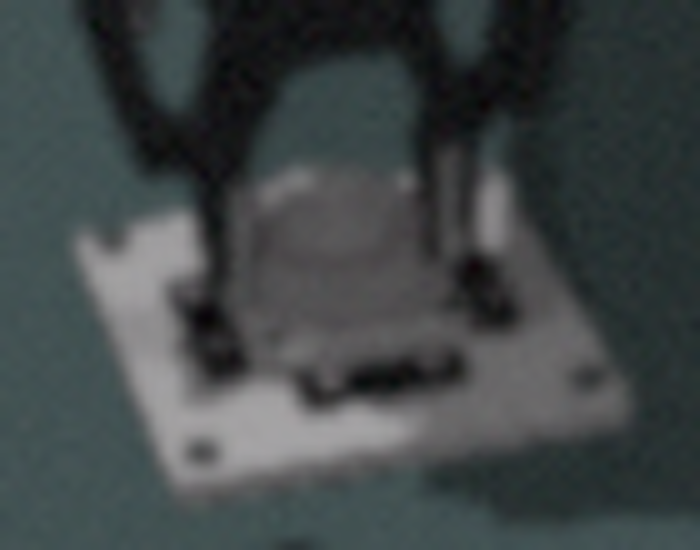

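```bash
python3 -m handwheel '[[0,0,-0.12,0,0,0],[0,0,-0.12,0,0,0]]'; python3 go.py .5248 -.0116 .0222 193.5; python3 -m handwheel '[[0,0,0,0,0,0],[0,0,0,0,0,0],[0,0,0,0,0,0],[0,0,0,0,0,0]]' 1; python3 go.py .5248 -.0116 .12 193.5
```

```text
time_s: 7.22
tcp_pos: [0.5241, -0.0117, 0.0222]
orientation: [-179.9, -0.0, -166.5]
force: [-3.3, 1.1, 8.7]
finger_gap: 0.049
row [-0.07 -0.01 -0.  ] [-0.001 -0.001 -0.   ] | at [ 0.5241 -0.0117  0.0222] [-1.7995e+02 -3.0000e-02 -1.6653e+02] t 7.22 F [-3.3  1.1  8.7] gap 0.049 j [ -1.  27. -14.  49.  -0. -15.]
time_s: 7.72
tcp_pos: [0.5239, -0.0118, 0.0209]
orientation: [-179.9, -0.1, -166.5]
force: [0.9, -0.3, -0.3]
finger_gap: 0.0857
row [-0.08 -0.01 -9.91] [-0.001 -0.002 -0.   ] | at [ 0.5239 -0.0118  0.0209] [-1.7993e+02 -9.0000e-02 -1.6653e+02] t 7.72 F [ 0.9 -0.3 -0.3] gap 0.0857 j [ -1.  27. -14.  49.  -0. -15.]
```

```bash
python3 -m handwheel '[[0,0,-3,0,0,0],[0,0,-8,0,0,0],[0,0,-13,0,0,0],[0,0,-13,0,0,0]]'; python3 go.py .48 -.2 .16 225
```

```text
time_s: 8.22
tcp_pos: [0.5275, -0.0117, 0.1558]
orientation: [-179.8, 0.5, -166.5]
force: [0.2, -0.4, -0.0]
finger_gap: 0.0856
row [  9.01 -17.2   -0.43] [-0.006  0.007 -0.55 ] | at [ 0.5275 -0.0117  0.1558] [-179.79    0.48 -166.53] t 8.22 F [ 0.2 -0.4 -0. ] gap 0.0856 j [ -1.  19.  -4.  66.  -0. -15.]
```

```bash
python3 go.py .5145 -.3463 .16 225
```

```text
row [  9.06 -32.24  -0.37] [-0.006  0.007 -0.55 ] | at [ 0.5275 -0.0117  0.1558] [-179.79    0.48 -166.53] t 8.22 F [ 0.2 -0.4 -0. ] gap 0.0856 j [ -1.  19.  -4.  66.  -0. -15.]
```

```bash
python3 -m handwheel '[[9.1,-32.2,-0.4,0,0,-0.55],[9.1,-32.2,-0.4,0,0,-0.55],[9.1,-32.2,-0.4,0,0,-0.55],[9.1,-32.2,-0.4,0,0,-0.55],[9.1,-32.2,-0.4,0,0,-0.55]]' 0; python3 -m handwheel '[[0,0,0,0,0,0]]'; python3 go.py .5145 -.3463 .16 225
python3 - <<'E'
from h import *
t=shot("top","t6");s=shot("scene","s6")
cv2.imwrite("pics/c6s.png",cv2.resize(s[190:245,235:305],None,fx=10,fy=10,interpolation=cv2.INTER_CUBIC))
cv2.imwrite("pics/c6.png",cv2.resize(t[190:280,245:340],None,fx=6,fy=6,interpolation=cv2.INTER_CUBIC))
E
```

```text
time_s: 8.85
tcp_pos: [0.5117, -0.3078, 0.1538]
orientation: [179.9, -0.1, -135.0]
force: [1.5, -0.6, 0.0]
finger_gap: 0.043
time_s: 8.98
tcp_pos: [0.511, -0.3105, 0.1533]
orientation: [180.0, -0.2, -135.4]
force: [-0.4, -0.0, -0.9]
finger_gap: 0.0425
row [ 2.27 -2.79 -0.66] [ 0.001 -0.003 -0.007] | at [ 0.511  -0.3105  0.1533] [ 1.7997e+02 -1.6000e-01 -1.3540e+02] t 8.97 F [-0.4 -0.  -0.9] gap 0.0425 j [-31.  27.   8.  71.  -0. -76.]
```

View pics/c6s.png

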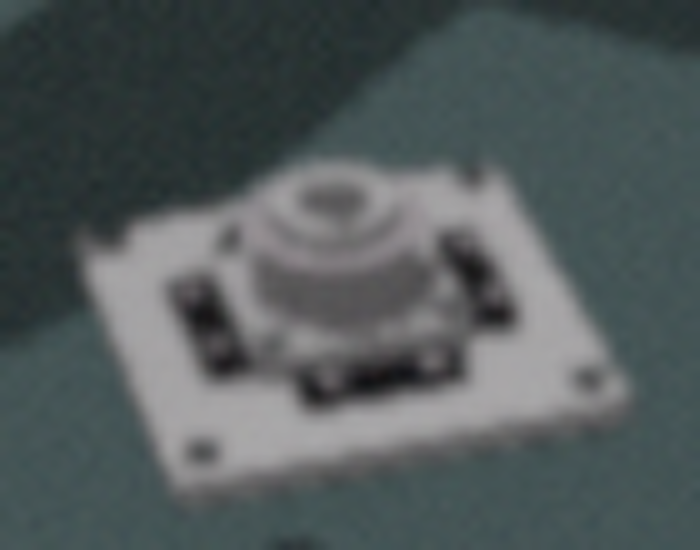

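View pics/c6.png

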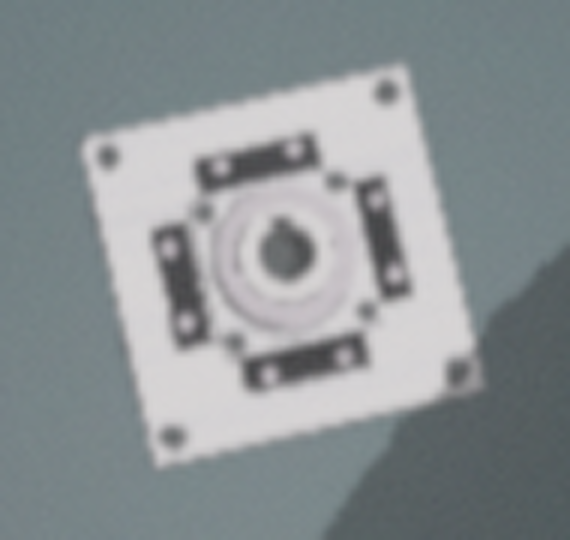

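View pics/t6.png

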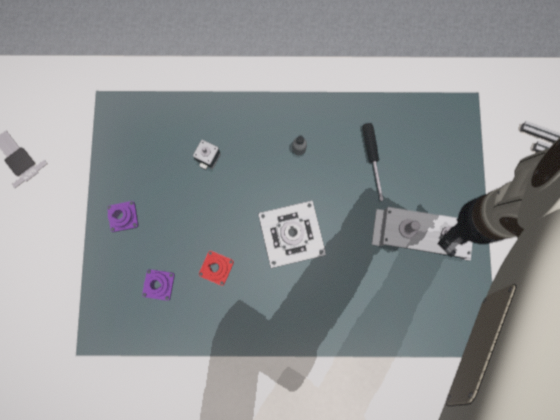

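```bash
python3 - <<'E'
from h import *
f=lambda c,z:onz("top",(np.array(c)+.5)/6-.5+[245,190],z)
P=np.array([f(c,.02)[:2] for c in((205,212),(337,181),(368,311),(235,343))])
print(P.mean(0).round(4))
for i in range(4):
    d=P[(i+1)%4]-P[i]; print(np.linalg.norm(d).round(4),np.degrees(np.arctan2(d[1],d[0])).round(1))
t=cv2.imread("pics/t6.png"); g=cv2.cvtColor(t,cv2.COLOR_BGR2GRAY)[190:280,245:340]
gg=cv2.resize(g,None,fx=6,fy=6,interpolation=cv2.INTER_CUBIC)
n,l,st,c=cv2.connectedComponentsWithStats((gg<140).astype(np.uint8)); k=l[252,288]; print(c[k],st[k])
for z in(.046,):print("bore",f((287,251),z),"kw",f((284,222),z))
# bright hub circle
E
```

```text
[ 0.5223 -0.0139]
0.0496 -76.4
0.049 -166.8
0.0497 103.8
0.0491 13.1
[287.02853321 250.73740526] [ 262  219   52   61 2243]
bore [ 0.52287569 -0.0136154   0.046     ] kw [ 0.53325121 -0.0125418   0.046     ]
```

```bash
python3 - <<'E'
from h import *
t=cv2.imread("pics/t6.png");g=cv2.cvtColor(t,cv2.COLOR_BGR2GRAY)
def spots(im,z,lo,hi):
    gg=cv2.resize(im[190:280,245:340],None,fx=6,fy=6,interpolation=cv2.INTER_CUBIC)
    cv2.imwrite("pics/gg.png",gg)
    n,l,st,c=cv2.connectedComponentsWithStats((gg<130).astype(np.uint8))
    for i in range(1,n):
        if lo<st[i,4]<hi: print(st[i,4],c[i].round(0),onz("top",(c[i]+.5)/6-.5+[245,190],z)[:2].round(4))
spots(g,.01,60,700)
P=np.array([onz("top",(np.array(c)+.5)/6-.5+[245,190],.01)[:2] for c in((108,157),(386,92),(459,373),(173,437))]);print(P.mean(0))
# rails
P=np.array([onz("top",(np.array(c)+.5)/6-.5+[245,190],.016)[:2] for c in((256,162),(383,239),(306,362),(180,285))]);print("rails",P.mean(0),P)
E
```

```text
168 [386.  92.] [ 0.5872 -0.0513]
141 [108. 156.] [0.5623 0.0519]
69 [336. 181.] [ 0.5534 -0.0325]
68 [204. 212.] [0.5416 0.0163]
96 [462. 245.] [ 0.5298 -0.0788]
95 [473. 292.] [ 0.5124 -0.0828]
79 [235. 342.] [0.4936 0.0046]
102 [ 95. 362.] [0.4863 0.0558]
433 [458. 374.] [ 0.4825 -0.0771]
223 [ 95. 376.] [0.4812 0.0557]
80 [132. 409.] [0.4691 0.042 ]
132 [103. 409.] [0.4692 0.0526]
67 [ 96. 426.] [0.4629 0.0552]
70 [ 76. 427.] [0.4626 0.0622]
76 [138. 437.] [0.4589 0.0399]
166 [172. 436.] [0.4592 0.0272]
90 [106. 443.] [0.4568 0.0515]
82 [144. 462.] [0.4501 0.0375]
132 [ 86. 468.] [0.4477 0.0587]
210 [105. 475.] [0.4452 0.0518]
[ 0.52272239 -0.01239653]
rails [ 0.52266967 -0.01218475] [[ 0.5595163  -0.00286077]
 [ 0.53118818 -0.04942987]
 [ 0.48603225 -0.02121708]
 [ 0.51394195  0.02476872]]
```

```bash
python3 -m handwheel '[[2.3,-2.8,0,0,0,-0.007],[2.3,-2.8,0,0,0,-0.007],[2.3,-2.8,0,0,0,-0.007]]';  python3 go.py .5145 -.3463 .1 225
python3 - <<'E'
from h import *
t=shot("top","t7");s=shot("scene","s7")
cv2.imwrite("pics/c7s.png",cv2.resize(s[140:250,100:215],None,fx=6,fy=6,interpolation=cv2.INTER_CUBIC))
E
```

```text
time_s: 9.45
tcp_pos: [0.5159, -0.3404, 0.1547]
orientation: [179.9, -0.1, -134.5]
force: [0.2, 0.0, -0.9]
finger_gap: 0.043
row [ 0.51 -0.32  5.47] [ 0.001 -0.001  0.009] | at [ 0.5159 -0.3404  0.1547] [ 1.7992e+02 -8.0000e-02 -1.3451e+02] t 9.45 F [ 0.2  0.  -0.9] gap 0.043 j [-33.  30.  12.  73.  -0. -79.]
```

View pics/c7s.png

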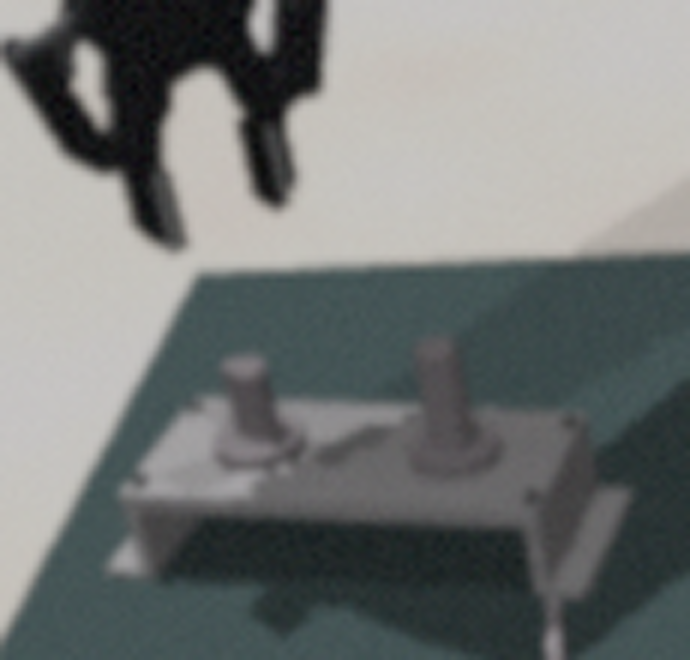

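```bash
python3 -m handwheel '[[0.5,-0.3,2,0,0,0.009],[0.5,-0.3,5.0,0,0,0.009],[0.5,-0.3,5.0,0,0,0.009],[0.5,-0.3,5.0,0,0,0.009]]';  python3 go.py .5145 -.3463 .057 225
python3 - <<'E'
from h import *
t=shot("top","t8");s=shot("scene","s8")
cv2.imwrite("pics/c8s.png",cv2.resize(s[140:250,100:215],None,fx=6,fy=6,interpolation=cv2.INTER_CUBIC))
cv2.imwrite("pics/c8.png",cv2.resize(t[195:275,390:490],None,fx=6,fy=6,interpolation=cv2.INTER_CUBIC))
E
```

```text
time_s: 10.05
tcp_pos: [0.5151, -0.3476, 0.1062]
orientation: [-179.9, -0.1, -135.1]
force: [1.0, 0.7, 1.3]
finger_gap: 0.0425
row [-0.06  0.14  4.91] [-0.001 -0.001 -0.001] | at [ 0.5151 -0.3476  0.1062] [-1.7994e+02 -8.0000e-02 -1.3508e+02] t 10.05 F [1.  0.7 1.3] gap 0.0425 j [-34.  32.   8.  66.  -0. -79.]
```

View pics/c8s.png

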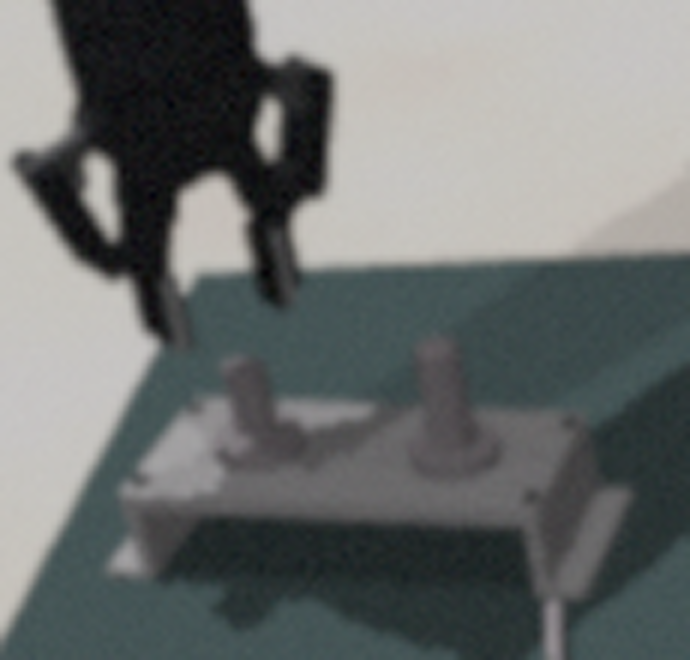

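View pics/c8.png

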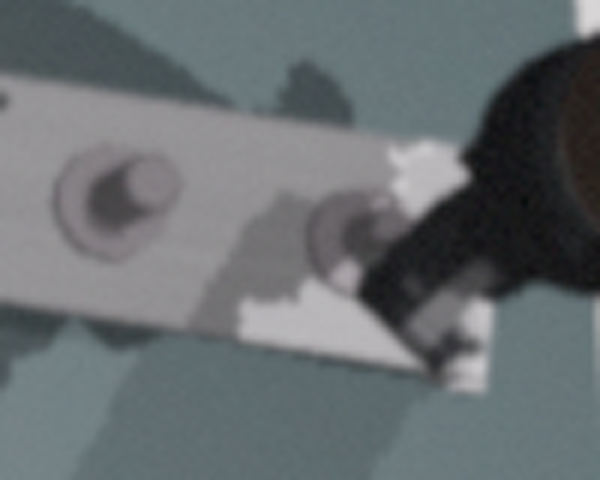

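```bash
python3 - <<'E'
from h import *
print("tcp", (proj("scene",(.5148,-.347,.107))-[100,140])*6)
print("stub top",(proj("scene",(.5163,-.348,.087))-[100,140])*6)
print("idler top",(proj("scene",(.5306,-.26,.102))-[100,140])*6)
E
```

```text
tcp [226.59295878 321.7554184 ]
stub top [233.0673798  363.29645751]
idler top [424.81703381 341.2601511 ]
```

```bash
python3 -m handwheel '[[0,0.1,3,0,0,0],[0,0.1,4.8,0,0,0],[0,0.1,4.8,0,0,0],[0,0.1,4.8,0,0,0]]';  python3 go.py .5145 -.3463 .057 225
python3 - <<'E'
from h import *
t=shot("top","t9");s=shot("scene","s9")
cv2.imwrite("pics/c9s.png",cv2.resize(s[160:240,105:205],None,fx=7,fy=7,interpolation=cv2.INTER_CUBIC))
E
```

```text
time_s: 10.65
tcp_pos: [0.5147, -0.3479, 0.0587]
orientation: [-179.8, -0.1, -135.1]
force: [0.9, -0.0, 0.3]
finger_gap: 0.0429
row [-0.1   0.13  0.17] [-0.003 -0.001 -0.002] | at [ 0.5147 -0.3479  0.0587] [-1.7985e+02 -7.0000e-02 -1.3512e+02] t 10.65 F [ 0.9 -0.   0.3] gap 0.0429 j [-34.  34.   4.  60.  -0. -79.]
```

View pics/c9s.png

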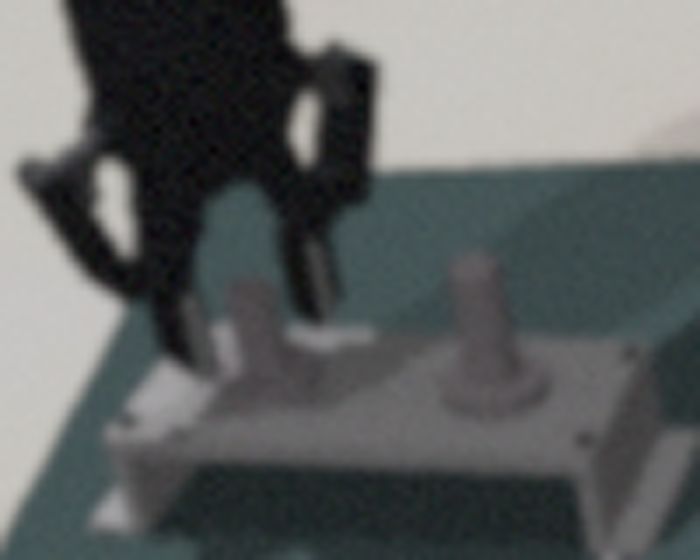

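```bash
python3 -m handwheel '[[-0.1,0.15,0.1,0,0,0],[-0.1,0.15,0.1,0,0,0],[-0.1,0.15,0.1,0,0,0]]' -1 25;  python3 go.py .5145 -.3463 .057 225
```

```text
time_s: 11.12
tcp_pos: [0.5137, -0.3456, 0.0567]
orientation: [-179.9, -0.1, -135.1]
force: [-0.5, 2.0, 3.4]
finger_gap: 0.0145
row [-0.01 -0.11 -0.03] [-0.001 -0.001 -0.002] | at [ 0.5137 -0.3456  0.0567] [-1.7995e+02 -7.0000e-02 -1.3511e+02] t 11.12 F [-0.5  2.   3.4] gap 0.0145 j [-34.  34.   4.  60.  -0. -79.]
```

```bash
python3 -m handwheel '[[0,0,0,0,0,0],[0,0,0,0,0,0],[0,0,0,0,0,0]]';  python3 go.py .5145 -.3463 .057 225
```

```text
time_s: 11.5
tcp_pos: [0.5137, -0.3456, 0.0567]
orientation: [-180.0, -0.1, -135.1]
force: [-0.5, 1.8, 5.4]
finger_gap: 0.015
row [-0.01 -0.11 -0.03] [-0.001 -0.001 -0.002] | at [ 0.5137 -0.3456  0.0567] [-1.7995e+02 -7.0000e-02 -1.3512e+02] t 11.5 F [-0.5  1.8  5.4] gap 0.015 j [-34.  34.   4.  60.  -0. -79.]
```

```bash
python3 -m handwheel '[[0,0,0,0,0,0],[0,0,-0.5,0,0,0],[0,0,-2.5,0,0,0],[0,0,-5.5,0,0,0],[0,0,-5.5,0,0,0]]' -1 80;  python3 go.py .5145 -.3463 .19 225
python3 - <<'E'
from h import *
t=shot("top","t10");s=shot("scene","s10")
cv2.imwrite("pics/c10s.png",cv2.resize(s[130:240,100:210],None,fx=6,fy=6,interpolation=cv2.INTER_CUBIC))
E
```

```text
time_s: 12.12
tcp_pos: [0.5148, -0.3466, 0.1129]
orientation: [-179.7, -0.1, -135.1]
force: [0.2, -0.8, -2.7]
finger_gap: 0.0133
row [ 0.01  0.01 -7.71] [-0.005 -0.001 -0.002] | at [ 0.5148 -0.3466  0.1129] [-1.7973e+02 -6.0000e-02 -1.3514e+02] t 12.12 F [ 0.2 -0.8 -2.7] gap 0.0133 j [-34.  31.   8.  67.  -0. -79.]
```

View pics/c10s.png

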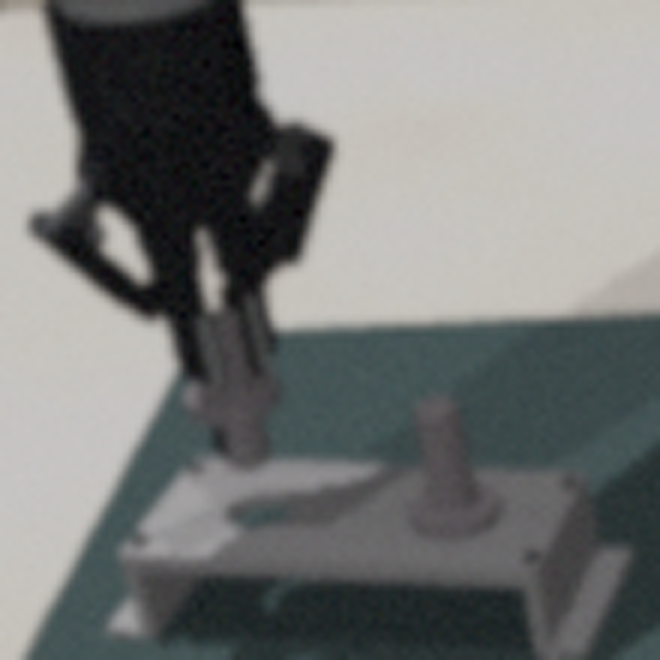

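```bash
python3 -m handwheel '[[0,0,-4,0,0,0],[0,0,-8,0,0,0],[0,0,-8,0,0,0]]';  python3 go.py .5206 -.0134 .16 -76.6
```

```text
time_s: 12.6
tcp_pos: [0.5149, -0.3464, 0.1931]
orientation: [-179.7, -0.0, -135.1]
force: [0.8, -1.3, -2.9]
finger_gap: 0.0135
row [-23.9   23.21   3.17] [-0.004 -0.003 -1.021] | at [ 0.5149 -0.3464  0.1931] [-1.7971e+02 -4.0000e-02 -1.3513e+02] t 12.6 F [ 0.8 -1.3 -2.9] gap 0.0135 j [-34.  28.  16.  77.  -0. -79.]
```

```bash
python3 -m handwheel '[[-23.9,23.2,0,0,0,-1.02],[-23.9,23.2,0,0,0,-1.02],[-23.9,23.2,0,0,0,-1.02],[-23.9,23.2,0,0,0,-1.02],[-23.9,23.2,0,0,0,-1.02]]';  python3 go.py .5206 -.0134 .14 -76.6
```

```text
time_s: 13.22
tcp_pos: [0.5171, -0.031, 0.1878]
orientation: [179.7, -0.0, -81.1]
force: [1.4, 0.8, -2.8]
finger_gap: 0.0133
row [-1.69 -0.65  4.77] [ 0.006  0.    -0.078] | at [ 0.5171 -0.031   0.1878] [ 1.7968e+02 -1.0000e-02 -8.1080e+01] t 13.22 F [ 1.4  0.8 -2.8] gap 0.0133 j [  -3.   17.   -1.   71.   -0. -102.]
```

```bash
python3 -m handwheel '[[-1.7,-0.6,4.8,0,0,-0.078],[-1.7,-0.6,4.8,0,0,-0.078],[-1.7,-0.6,4.8,0,0,-0.078],[-1.7,-0.6,4.8,0,0,-0.078]]';  python3 go.py .5206 -.0134 .1 -76.6
```

```text
time_s: 13.72
tcp_pos: [0.5231, -0.0165, 0.1437]
orientation: [-180.0, -0.1, -77.1]
force: [0.3, 0.7, -2.1]
finger_gap: 0.0135
row [-0.36  0.18  4.36] [-0.001 -0.002 -0.008] | at [ 0.5231 -0.0165  0.1437] [-1.7996e+02 -1.0000e-01 -7.7070e+01] t 13.72 F [ 0.3  0.7 -2.1] gap 0.0135 j [  -2.   19.   -5.   65.   -0. -105.]
```

```bash
python3 -m handwheel '[[-0.35,0.15,4.2,0,0,-0.008],[-0.35,0.15,4.2,0,0,-0.008],[-0.35,0.15,4.2,0,0,-0.008],[-0.35,0.15,4.2,0,0,-0.008]]';  python3 go.py .5206 -.0134 .1 -76.6
python3 - <<'E'
from h import *
s=shot("scene","s11")
cv2.imwrite("pics/c11s.png",cv2.resize(s[150:245,230:310],None,fx=7,fy=6,interpolation=cv2.INTER_CUBIC))
E
```

```text
time_s: 14.22
tcp_pos: [0.5215, -0.0127, 0.1026]
orientation: [-179.9, -0.1, -76.5]
force: [-0.1, -0.1, -2.0]
finger_gap: 0.0129
row [0.04 0.11 0.26] [-0.002 -0.002  0.001] | at [ 0.5215 -0.0127  0.1026] [-1.7987e+02 -1.2000e-01 -7.6520e+01] t 14.22 F [-0.1 -0.1 -2. ] gap 0.0129 j [  -1.   21.   -9.   59.   -0. -105.]
```

View pics/c11s.png

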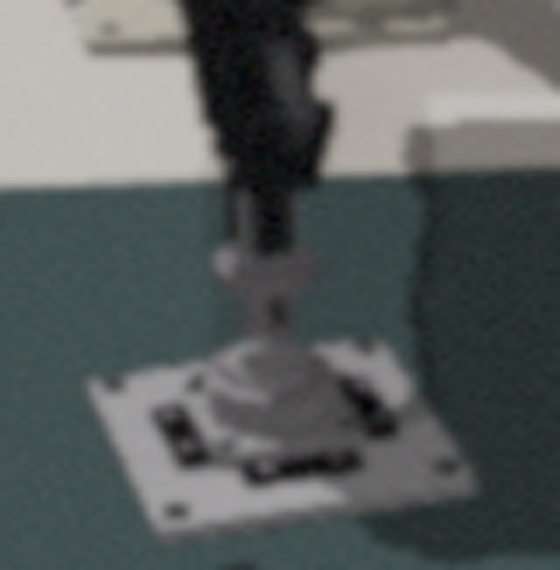

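```bash
python3 - <<'E'
from h import *
c=lambda p:(proj("scene",p)-[230,150]+.5)*[7,6]-.5
for z in(.1,.07,.06,.046,.03,.02):print(z,c((.523,-.0128,z)).round(1))
print([c(p).round(0) for p in((.5872,-.0513,.01),(.5623,.0519,.01),(.4592,.0272,.01),(.4835,-.0765,.01))])
s=cv2.imread("pics/s11.png").mean(2); s6=cv2.imread("pics/s6.png").mean(2)
for r in (194,196,198,200,202): print(r,s[r,258:280].round(0).astype(int))
E
```

```text
0.1 [259.7 253.7]
0.07 [262.4 312.6]
0.06 [263.3 331.9]
0.046 [264.5 358.5]
0.03 [265.9 388.4]
0.02 [266.7 406.9]
[array([170., 512.]), array([441., 468.]), array([360., 347.]), array([106., 385.])]
194 [ 79  76  92 113 115  94  79  75  75  69  70  74  72  69  68  67  67  67
  64  65  66  64]
196 [76 75 74 77 86 78 76 73 73 70 73 72 74 71 70 68 65 62 68 64 68 68]
198 [74 79 69 69 71 70 75 71 77 78 76 72 73 72 71 68 69 67 69 66 68 66]
200 [78 74 74 70 68 68 68 72 77 73 58 52 55 63 65 65 66 66 65 66 67 66]
202 [77 74 73 69 69 68 67 69 74 72 58 43 47 60 63 66 69 66 67 67 66 68]
```

```bash
python3 -m handwheel '[[0,0.06,1.2,-0.002,-0.002,0],[0,0.06,1.2,-0.002,-0.002,0],[0,0.06,1.2,-0.002,-0.002,0]]';  python3 go.py .5206 -.0134 .0577 -76.6
```

```text
time_s: 14.65
tcp_pos: [0.5191, -0.0125, 0.0884]
orientation: [179.8, 0.1, -76.5]
force: [0.6, -0.4, -1.9]
finger_gap: 0.0134
row [ 0.13 -0.14  3.07] [0.004 0.001 0.002] | at [ 0.5191 -0.0125  0.0884] [ 1.7977e+02  6.0000e-02 -7.6480e+01] t 14.65 F [ 0.6 -0.4 -1.9] gap 0.0134 j [  -1.   22.  -10.   58.    0. -105.]
```

```bash
python3 -m handwheel '[[0,0,0.2,0,0,0],[0,0,0.4,0,0,0],[0,0,0.4,0,0,0]]';  python3 go.py .5206 -.0134 .0577 -76.6
```

```text
time_s: 15.02
tcp_pos: [0.5195, -0.0127, 0.0847]
orientation: [179.8, 0.0, -76.5]
force: [-0.2, -1.6, -2.8]
finger_gap: 0.0135
row [ 0.1  -0.09  2.69] [0.003 0.    0.002] | at [ 0.5195 -0.0127  0.0847] [ 1.7983e+02  2.0000e-02 -7.6490e+01] t 15.03 F [-0.2 -1.6 -2.8] gap 0.0135 j [  -1.   22.  -11.   57.   -0. -105.]
```

```bash
python3 -m handwheel '[[0,-0.03,0.2,0,0,0],[0,-0.03,0.4,0,0,0],[0,-0.03,0.4,0,0,0]]';  python3 go.py .5206 -.0134 .0577 -76.6
```

```text
time_s: 15.4
tcp_pos: [0.5196, -0.0125, 0.0805]
orientation: [179.8, 0.1, -76.5]
force: [-0.0, -0.9, -3.3]
finger_gap: 0.0134
row [ 0.11 -0.08  2.28] [0.003 0.001 0.002] | at [ 0.5196 -0.0125  0.0805] [ 1.7981e+02  5.0000e-02 -7.6490e+01] t 15.4 F [-0.  -0.9 -3.3] gap 0.0134 j [  -1.   23.  -11.   57.   -0. -105.]
```

```bash
python3 -m handwheel '[[0.04,0,0.2,0,0,0],[0.04,0,0.4,0,0,0],[0.04,0,0.5,0,0,0],[0.04,0,0.5,0,0,0]]';  python3 go.py .5206 -.0134 .0577 -76.6
```

```text
time_s: 15.9
tcp_pos: [0.5197, -0.0129, 0.0756]
orientation: [179.8, 0.0, -76.5]
force: [1.2, -0.4, -2.5]
finger_gap: 0.0132
row [ 0.07 -0.09  1.79] [0.003 0.001 0.002] | at [ 0.5197 -0.0129  0.0756] [ 1.798e+02  5.000e-02 -7.649e+01] t 15.9 F [ 1.2 -0.4 -2.5] gap 0.0132 j [  -1.   23.  -11.   56.   -0. -105.]
```

```bash
python3 -m handwheel '[[0,0,0.2,0,0,0],[0,0,0.4,0,0,0],[0,0,0.6,0,0,0],[0,0,0.6,0,0,0]]';  python3 go.py .5206 -.0134 .0577 -76.6
```

```text
time_s: 16.4
tcp_pos: [0.5195, -0.0127, 0.0694]
orientation: [179.8, 0.1, -76.5]
force: [0.1, -0.9, -3.0]
finger_gap: 0.0133
row [ 0.09 -0.09  1.17] [0.004 0.001 0.002] | at [ 0.5195 -0.0127  0.0694] [ 1.7979e+02  7.0000e-02 -7.6480e+01] t 16.4 F [ 0.1 -0.9 -3. ] gap 0.0133 j [  -1.   23.  -12.   55.    0. -105.]
```

```bash
python3 -c "
from h import *
print(read_state()['torque'])
s=shot('scene','s12')
cv2.imwrite('pics/c12s.png',cv2.resize(s[160:245,230:310],None,fx=7,fy=7,interpolation=cv2.INTER_CUBIC))"
```

```text
[-0.2336753  -0.16492593 -0.03468664]
```

View pics/c12s.png

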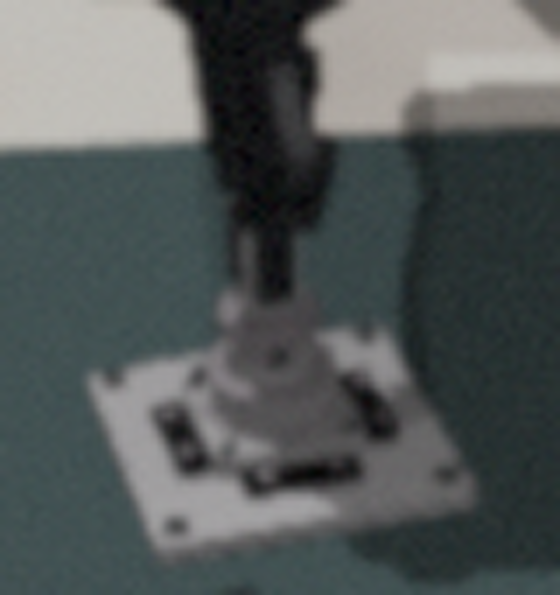

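```bash
python3 -m handwheel '[[0,0,0.25,0,0,0],[0,0,0.5,0,0,0],[0,0,0.75,0,0,0],[0,0,0.95,0,0,0],[0,0,0.95,0,0,0]]';  python3 go.py .5206 -.0134 .0577 -76.6
```

```text
time_s: 17.08
tcp_pos: [0.5194, -0.0128, 0.0599]
orientation: [179.8, 0.1, -76.5]
force: [-0.7, -0.9, -2.4]
finger_gap: 0.0131
row [ 0.09 -0.1   0.22] [0.004 0.001 0.002] | at [ 0.5194 -0.0128  0.0599] [ 1.7978e+02  7.0000e-02 -7.6480e+01] t 17.07 F [-0.7 -0.9 -2.4] gap 0.0131 j [  -1.   24.  -12.   54.    0. -105.]
```

```bash
python3 -m handwheel '[[0,0,0.1,0,0,0],[0,0,0.2,0,0,0],[0,0,0.2,0,0,0]]';  python3 go.py .5206 -.0134 .0577 -76.6
```

```text
time_s: 17.45
tcp_pos: [0.5196, -0.0127, 0.0581]
orientation: [179.8, 0.1, -76.5]
force: [-0.3, -0.5, -2.7]
finger_gap: 0.0136
row [ 0.09 -0.08  0.04] [0.003 0.001 0.002] | at [ 0.5196 -0.0127  0.0581] [ 1.7981e+02  6.0000e-02 -7.6480e+01] t 17.45 F [-0.3 -0.5 -2.7] gap 0.0136 j [  -1.   24.  -12.   54.    0. -105.]
```

```bash
python3 -m handwheel '[[0,0,0,0,0,0],[0,0,0.1,0,0,0],[0,0,0.2,0,0,0],[0,0,0.3,0,0,0],[0,0,0.3,0,0,0]]' -1 120;  python3 go.py .5206 -.0134 .0577 -76.6
```

```text
time_s: 18.08
tcp_pos: [0.5197, -0.0127, 0.0579]
orientation: [179.9, 0.0, -76.5]
force: [-6.6, -0.8, 16.6]
finger_gap: 0.013
row [ 0.09 -0.07  0.02] [0.002 0.001 0.002] | at [ 0.5197 -0.0127  0.0579] [ 1.799e+02  4.000e-02 -7.648e+01] t 18.07 F [-6.6 -0.8 16.6] gap 0.013 j [  -1.   24.  -13.   53.    0. -105.]
```

```bash
python3 -m handwheel '[[0,0.05,0.1,0,0,0],[0,0.1,0.2,0,0,0],[0,0.1,0.2,0,0,0],[0,0.1,0.2,0,0,0]]';  python3 go.py .5206 -.0134 .0577 -76.6; python3 -c "
from h import *
s=shot('scene','s13');t=shot('top','t13')
cv2.imwrite('pics/c13s.png',cv2.resize(s[160:245,230:310],None,fx=7,fy=7,interpolation=cv2.INTER_CUBIC))"
```

```text
time_s: 18.58
tcp_pos: [0.5197, -0.0127, 0.0578]
orientation: [-179.9, 0.0, -76.5]
force: [-9.1, 1.1, 27.0]
finger_gap: 0.0128
row [ 0.09 -0.07  0.01] [-0.001  0.     0.002] | at [ 0.5197 -0.0127  0.0578] [-1.7993e+02  3.0000e-02 -7.6470e+01] t 18.57 F [-9.1  1.1 27. ] gap 0.0128 j [  -1.   24.  -13.   53.    0. -105.]
```

View pics/c13s.png

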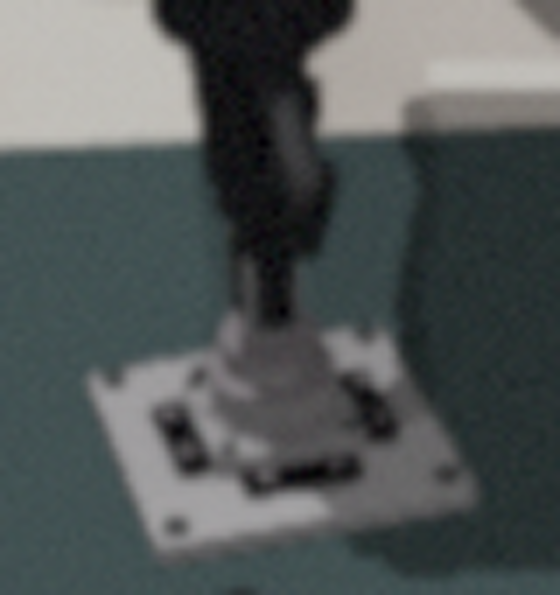

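View pics/s13.png

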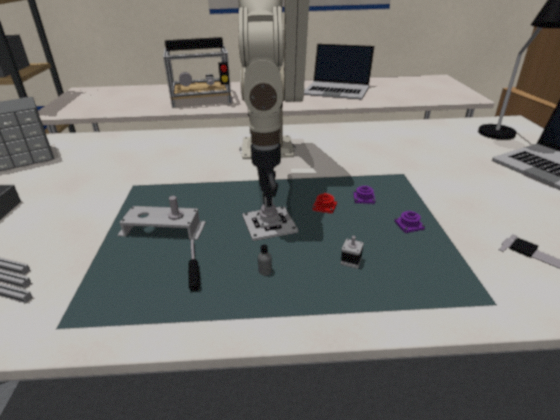

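```bash
python3 -m handwheel '[[0,0.05,0,0,0,0],[0,0.05,0,0,0,0],[0,0.05,0,0,0,0],[0,0.05,0,0,0,0]]'; python3 -c "
from rig import *
print(read_state()['force'],read_state()['tcp_pos']); print(sign_off())"
```

```text
time_s: 19.18
tcp_pos: [0.5197, -0.0127, 0.0579]
orientation: [-179.9, 0.0, -76.5]
force: [-7.2, 1.6, 24.7]
finger_gap: 0.0127
[-7.18299421  1.59066662 24.74684266] [ 0.51971515 -0.01272652  0.05787373]
the job is handed in; nothing more can be done
None
```

The job is handed in at about 19.2 s: the pulley is in the nest, the keyed shaft is in its bore with the collar on the hub, and the arm is still gripping and pressing.

**Pulley:** I lowered the silver pulley flange down into the pocket and let go. The picture afterwards showed it square in the nest (yaw about 13.4°) and flat. It sits about 1.5 mm to −y of the pocket centre, roughly what the 1.25 mm play allows.

**Shaft:** I took the keyed shaft by its flat and lifted it over the idler. I turned it about 58° on the way, to the keyway angle measured in the camera. The key went straight in, so no searching turn in the bore was needed, and I felt no resistance before the collar met the hub.

**Last checks:**
- **Seating:** the tool stopped at z = 57.9 mm, where 57.7 mm was expected for fully home. It did not move as the push rose from 17 to 27 N, and the scene picture shows the collar on the hub.
- **Hold:** at hand-in the push was about 25 N down, with a 120 N grip.
- **Other things:** they looked undisturbed in the scene picture.

**Disagreements:**
- A sideways force of about 7 N along x stayed on while pressing, and small shifts only partly relieved it.
- The scene camera was off by about 1 pixel from the top camera at the nest, and by more at the rack.
- During the final pressing the arm may have hidden the nest from the top camera, and I did not view that picture. The final seating check therefore rests on the scene view and the measured height.

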